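# Set the stop screw of a reed gauge

## Task

Set the reed gauge: push the steel setting block with the red knob fully home under the blue bridge. Then take the orange driver from its wooden stand, and with it turn the slotted brass screw down (clockwise from above) until its foot just drags on the block: pressing on it lightly, not jammed. Stand the driver back upright in its stand; turn the screw only with the driver and leave the other things alone.

Things in the scene. Friction and masses are not known exactly. Their poses are not given: they have to be found in the camera images.
- gauge: Reed gauge, fixed: wooden base 220 x 110 x 12 mm, a channel along its x axis between aluminium rails (tops 28 mm up, 53 mm wide over both), a dark end stop at x = 65 mm, and a blue bridge across (x 15 to 45 mm, 90 mm wide, top 64 mm up). Origin: centre of the underside; the block is pushed in towards +x; z up.
- block_knob (a point): Grip point of the setting block: on the red upright knob (16 mm across, standing 40 mm above the block's top), 26 mm above the block's top and about 67 mm above the table; 35 mm behind the block's centre. It starts 40 to 60 mm short of home; home, with the block against the end stop, it lies at gauge x = -15 mm, y = 0 (1.5 mm play each side).
- block: The loose steel setting block, 90 x 30 x 24 mm, 0.5 kg, in the channel, long axis along gauge x; it lies on a steel bed about 17 mm above the table. Origin: centre of its underside, x towards the end stop.
- screw: Brass head of the stop screw, 34 x 30 mm, 20 mm tall, on the bridge at gauge x = 30 mm, y = 0; it turns but keeps its height. Origin: centre of the slot's mouth, 86 mm above the table, z up. The slot is a pocket 20.5 mm long (along x), 7.5 mm wide (y) and 15 mm deep, mouth bevelled by 2.5 mm. It turns against about 0.03 N m when free and stays where left.
- bridge_top (a point): Screw axis at the bridge's top. Turned clockwise seen from above, the screw drives a round brass foot (28 mm across) under the bridge down, 1.9 mm per rad; the foot starts an unknown 0.9 to 4.7 mm above the block. After touch each rad adds about 20 N of foot force; each N adds about 0.01 N m of turning torque, 0.005 held still. Light drag is 3 to 12 N; 25 N jams it.
- driver_grip (a point): Centre of the orange driver's handle (square, 28 x 28 mm, 65 mm long, sides along this point's x and y; z up out of its top). 125 mm long, 0.12 kg: handle, 30 mm round shank, flat steel blade 30 mm long, 18 mm wide (along x), 5 mm thick (y), its last 4 mm narrowed to 15 x 3.5 mm. Starts upright in the stand; it also stands by itself in the screw's slot.
- driver_tip (a point): Middle of the end of the driver's blade, 92.5 mm below driver_grip along the driver's axis.
- stand: The driver's stand, fixed: dark wooden block 64 x 64 x 66 mm. Origin: centre of the underside. On its axis a pocket 22 mm long (along its x) and 13 mm wide, 62 mm deep, mouth bevelled by 2 mm; blade and shank hang in it and the handle's underside rests on the stand's top (driver_grip then 98.5 mm, driver_tip 6 mm above the table).
- jar: Bystander, to be left alone: amber jar with a yellow cap, 56 mm across, 85 mm tall. Origin at its underside centre.
- spool: Bystander, to be left alone: straw-coloured twine spool, 64 mm across and tall. Origin at its underside centre.
- glue: Bystander, to be left alone: white glue bottle, 50 mm across, 150 mm tall. Origin at its underside centre.
- mug: Bystander, to be left alone: blue mug, 80 mm across, 90 mm tall. Origin at its underside centre.
- slim_driver: Bystander, to be left alone: slim red screwdriver lying down (the wrong one). Origin at its underside near its middle.
- hammer: Bystander, to be left alone: small hammer lying down. Origin at its underside near its middle.
- spare_block: Bystander, to be left alone: dark steel block 70 x 30 x 16 mm without a knob (the wrong size). Origin at its underside centre.
Not all that is in view belongs to the job. Several things have the shape of the stand; the one meant has the colours described above.

How it is judged (in metres and radians):
On the way, in this order (a step that is already met when the one before it is completed fails the run):
1. the setting block is pushed home against the end stop (within 4 mm) (x of block_knob in the frame of gauge above -0.019 m), for 0.2 s.
2. with the driver's blade in the screw's slot, the foot is brought to press on the block with at least 1.5 N (z of driver_tip in the frame of screw below -0.009 m and horizontal distance between driver_tip and screw below 0.006 m and contact force between screw and block above 1.5 N), for 0.2 s.
At the end, for the whole second after the job is handed in: The setting block is home against the end stop (within 4 mm), the screw's foot presses on it with 1.5 to 15 N, the driver stands upright (within 0.2 rad) in its stand's pocket, pushed down to within 8 mm of resting on its handle, and screw and block are still (x of block_knob in the frame of gauge above -0.019 m and contact force between screw and block between 1.5 and 15 N and horizontal distance between driver_tip and stand below 0.009 m and z of driver_tip in the frame of stand below 0.014 m and angle between driver_grip's own z axis and vertical below 0.2 rad and linear speed of block below 0.01 m/s and angular speed of screw below 0.05 rad/s); the robot touches nothing.
It fails at once if the screw's foot presses on the block with more than 25 N (jammed) (contact force between screw and block above 25 N).
It fails at once if the gripper's fingers touch the screw (contact force between the fingers and screw above 1 N).
It fails at once if a bystander is moved by more than 40 mm (distance of any of jar, spool, glue, mug, slim_driver, hammer, spare_block from where it was at the start of the episode above 0.04 m).
It also fails if it takes over 72 s, if anything falls off the work surface, if the arm or the gripper's body presses on something with over 40 N, if the wrist force passes 120 N, or if a joint passes its speed limit or range.

## Robot

A 6-joint arm with a two-finger parallel gripper is mounted at the origin on the work surface. World frame = base frame: x ahead of the robot, y to its left, z up, the work surface at z = 0. Lengths are in mm, angles in rad, forces in N, time in s.
With the tool pointing down it reaches from about 350 to 975 mm from the base axis. Payload 7.1 kg.
Tool frame: the origin (TCP) lies at the very end of the fingers, on their centre line; the grasp point (between the pads) lies 19 mm behind it; y points along the fingers, x is the direction in which the jaws open and shut, and the axes are right-handed (so a half turn about y gives the same grasp; the last joint's range is limited). The gripper opens to 88 mm and grips with 3 to 60 N. Pads are 20 mm wide; open, the fingers measure 115 mm over their backs; the gripper's body (75 mm by 178 mm) begins 61 mm behind the grasp point.
Start: joints at [-0.019, 0.423, 1.63, -0, 1.089, -0.019], TCP at [624.984, 0.026, 222.675] pointing down, gripper open.
Joint ranges: [-3, 3], [-0.9, 2.11], [0.09, 2.58], [-1.31, 4.45], [0.11, 2.69], [-2.54, 2.54]. Speed limits (rad/s): [2.39, 2.39, 3.01, 3.14, 3.14, 3.14].

## Interface

Orientations are given as a rotation vector (axis times angle).
In Python, from workcell import ctrl gives the robot as it stands. The module is installed in compiled form; this text tells all that it offers.
- The arm moves only by the tool jog_arm, never from a script. Its argument "steps" is a list of rows, each an object with "turn": the turn, a rotation vector about the world's x, y, z scaled (see below), a list of three; "dp": the shift along the world's x, y, z scaled (see below), a list of three; "claw": the opening, from 0 (shut) to 1 (fully open). In form: [{"turn": [wx, wy, wz], "dp": [x, y, z], "claw": claw}, ...]. A call has 1 to 12 rows; each row is the pose to reach, as a shift and turn from the pose measured when the call began, turning the shorter way round; what a row does not reach only later rows make up. The controller multiplies each number of a shift by 80 mm and each number of a turn by pi rad. A row lasts 1/12 s, in which the tool goes at most 41.7 mm and 7.16 degrees, less where a joint would pass 70% of its speed; a pose out of reach is approached as far as the arm can. A call with a number of a shift or a turn outside -1 to 1 is refused whole. A call with a gripper value outside its range is refused whole. The fingers move at their own pace and stop on an object; the grip force is fixed at half the most. Time passes only in rows, so rows that repeat a pose let the fingers close. It gives the time, the measured TCP pose, the force and the opening at its end, in the units of the state.
- ctrl.get_obs(): the state, without advancing time (a new reading comes with each control period).
- ctrl.get_image(name): name is "scene" or "side" or "wrist"; returns a dict with "img" (384x512x3 uint8, red, green, blue), "range_z" (384x512 float32, mm along the optical axis (not along the pixel's ray), 0 where there is no reading), "fovy" (degrees; the focal length in pixels is half the picture's height over the tangent of half this angle, whatever the lens; pixels are square), "cx", "cy" (the principal point, pixels), "camera_from_world" (4x4, takes a point from world to camera coordinates); the wrist camera has in their place "hand_eye" (4x4, takes a point from camera to tool coordinates, whose origin is the TCP and whose axes are the tool frame's). Camera axes: x right, y down, z forward; pixel columns grow to the right and rows downward; lengths in mm; the calibration is good to about 2 mm. A picture is of the moment at which its call begins: read the wrist's pose just before it.
- ctrl.close_job(): hands the job in, once; it reports no verdict.
The state is a dict: "t": time; "qpos": joint angles; "qvel": joint speeds; "joint_torque": joint torques, N m; "ee_pos": TCP position; "orientation": TCP orientation; "ft_force": force on the tool from outside, world axes, zero at the start; "moment": the same for the moment, N m; "width": finger opening in mm.
Only numpy, scipy, OpenCV 4.12 (cv2) and the standard library are available. Lean on these libraries where they do the work, as an engineer would, in place of code of your own. Each camera call takes 0.05 s, during which the arm holds its last target.

## Working session

There is one attempt and no reset: what is moved stays moved. The work goes in short steps, Python scripts to look and compute and a tool call to move; the robot and the scene stay as the last step left them, time stands still between calls to the robot, and variables do not carry over. Pictures are saved under pics/ and viewed, and the job is handed in when it is done.

Besides the shell and the picture viewer there is one more tool, called after ">>>" as name(argument=value, ...) on one line, values as JSON. jog_arm: Moves the arm, as the interface text tells. Its arguments: {"type":"object","properties":{"steps":{"type":"array","items":{"type":"object","properties":{"turn":{"type":"array","items":{"type":"number"}},"dp":{"type":"array","items":{"type":"number"}},"claw":{"type":"number"}}}}},"required":["steps"]}

```bash
mkdir -p pics
cat > h.py <<'E'
from workcell import ctrl
import numpy as np, cv2
from scipy.spatial.transform import Rotation as R
def cap(name,fn):
    o=ctrl.get_obs(); d=ctrl.get_image(name)
    cv2.imwrite('pics/'+fn+'.png',d['img'][:,:,::-1])
    H,W=d['range_z'].shape; f=H/2/np.tan(np.radians(d['fovy'])/2)
    v,u=np.mgrid[:H,:W]; z=d['range_z']
    P=np.stack([(u-d['cx'])/f*z,(v-d['cy'])/f*z,z,np.ones_like(z)],-1)
    if 'camera_from_world' in d: T=np.linalg.inv(d['camera_from_world'])
    else:
        T=np.eye(4);T[:3,:3]=R.from_rotvec(o['orientation']).as_matrix();T[:3,3]=o['ee_pos'];T=T@d['hand_eye']
    P=(P@T.T)[...,:3]; P[z==0]=np.nan
    np.savez('pics/'+fn+'.npz',P=P,img=d['img'],T=T,f=f,c=[d['cx'],d['cy']])
    return d['img'],P
E
python3 - <<'E'
from h import *
o=ctrl.get_obs();print({k:np.round(v,3) for k,v in o.items()})
for n in['scene','side','wrist']:cap(n,n+'0')
print(np.round(R.from_rotvec(o['orientation']).as_matrix(),2))
a=cv2.imread('pics/scene0.png');b=cv2.imread('pics/side0.png')
E
```

```text
{'t': np.float64(0.0), 'qpos': array([-0.019,  0.424,  1.631, -0.   ,  1.089, -0.019]), 'qvel': array([-0.001, -0.   , -0.001,  0.   ,  0.   , -0.002]), 'joint_torque': array([ 1.0000e-03, -5.4462e+01, -2.7367e+01,  6.4000e-02,  2.3000e-02,
       -0.0000e+00]), 'ee_pos': array([6.24435e+02, 4.00000e-03, 2.21900e+02]), 'orientation': array([-1.571e+00,  1.000e-03,  1.000e-03]), 'ft_force': array([-0.058,  0.506, -0.487]), 'moment': array([-0.012, -0.012,  0.033]), 'width': np.float64(88.006)}
[[ 1. -0.  0.]
 [-0. -0.  1.]
 [-0. -1. -0.]]
```

View pics/scene0.png

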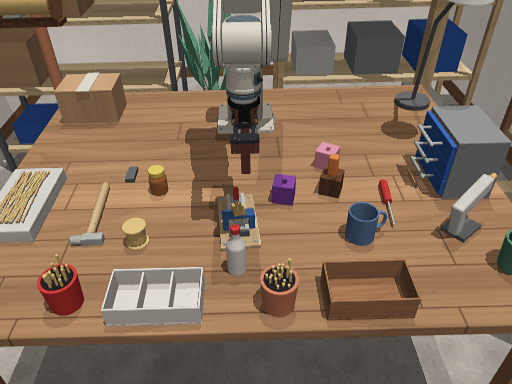

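View pics/side0.png

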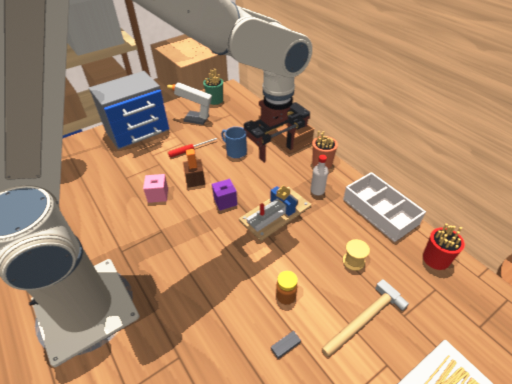

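View pics/wrist0.png

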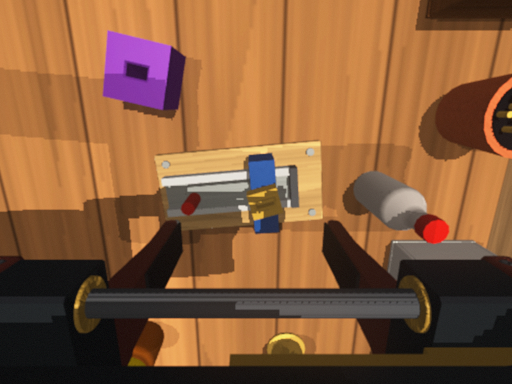

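Run:
```python
from h import *
o=[]
for n,(u,v) in dict(scene=(310,175),side=(195,180)).items():
    a=cv2.imread(f'pics/{n}0.png'); o.append(cv2.resize(a[v-40:v+40,u-50:u+50],(400,320),interpolation=2))
cv2.imwrite('pics/crop1.png',np.hstack(o))
def at(n,pts):
    P=np.load(f'pics/{n}0.npz')['P']
    for k,(u,v) in pts.items(): print(n,k,np.round(P[v,u],1))
at('scene',dict(glue=(237,262),gluetop=(236,229),jar=(157,171),spool=(135,228),mug=(363,212),handle=(334,158),pink=(327,147),purple=(284,180),knob=(236,192)))
at('side',dict(glue=(320,185),gluetop=(322,160),handle=(192,156),purple=(224,186),dark=(194,180),knob=(263,210)))
at('wrist',dict(knob=(190,204),bridge=(260,165),purple=(160,80),wood=(165,165),glue=(385,195)))
P=np.load('pics/wrist0.npz')['P'];im=np.load('pics/wrist0.npz')['img'].astype(int)
# wood base corners: heights 9-16mm
m=(abs(P[...,2]-12)<3.5)
ys,xs=np.where(m[:260]);ys=ys;Q=P[:260][m[:260]]
cv2.imwrite('pics/mask.png',(m*255).astype(np.uint8))
```

```text
scene glue [813.6 -27.   52.7]
scene gluetop [799.4 -25.8 151.6]
scene jar [ 464.1 -272.5   84.9]
scene spool [ 695.4 -299.6   65.8]
scene mug [647.1 321.5  58.5]
scene handle [484.8 261.7 130.3]
scene pink [320.6 273.3  62.4]
scene purple [496.3 114.7  62. ]
scene knob [559.8 -30.4  71.1]
side glue [777.5 -48.6  47.1]
side gluetop [780.1 -38.1 146.7]
side handle [472.1 252.2 117.6]
side purple [509.8 119.8  62.3]
side dark [nan nan nan]
side knob [551.3 -39.1  62.4]
wrist knob [554.8 -27.3  79.9]
wrist bridge [633.7  14.1  63.9]
wrist purple [528.5 104.4  65.3]
wrist wood [510.3   4.4  14.7]
wrist glue [769.2 -14.5  87.2]
```

View pics/crop1.png

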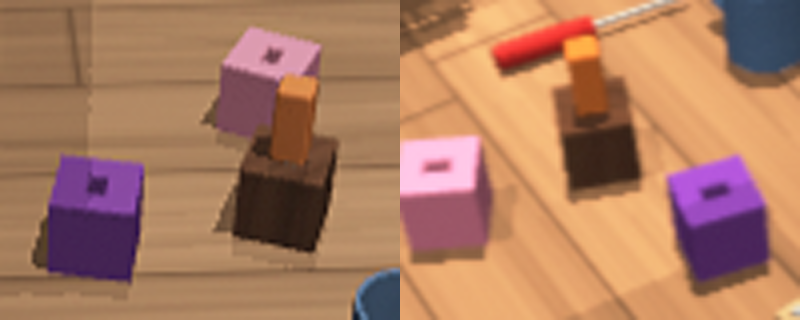

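View pics/mask.png

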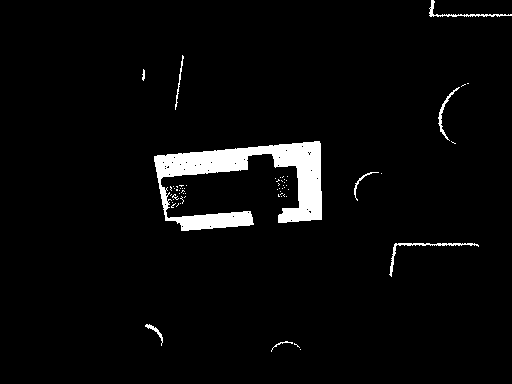

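The stand-shaped things in the scene view are pink (327,155), purple (284,190) and dark brown (332,183). Only the dark brown one is wood-coloured and holds the orange driver, so that is the stand, and the crop confirms it. The mask shows the gauge base at about (155..322, 142..232) in the wrist view.

Run:
```python
from h import *
P=np.load('pics/wrist0.npz')['P'];m=(abs(P[...,2]-12)<3.5)
n,l,s,c=cv2.connectedComponentsWithStats(m.astype(np.uint8))
Q=P[m&(np.isin(l,[i for i in range(1,n) if s[i,4]>300]))]
Q=Q[(Q[:,0]<760)]
print(len(Q),np.round(Q.mean(0),1),cv2.minAreaRect(Q[:,:2].astype(np.float32)))
# bridge top
B=(abs(P[...,2]-64)<3)&(P[...,0]>600)&(P[...,0]<700)&(np.abs(P[...,1])<80)
print('bridge',cv2.minAreaRect(P[B][:,:2].astype(np.float32)),B.sum())
S=(abs(P[...,2]-86)<3)&(P[...,0]>600)&(P[...,0]<700)&(np.abs(P[...,1])<80)
print('screw',cv2.minAreaRect(P[S][:,:2].astype(np.float32)),S.sum())
K=(abs(P[...,2]-81)<3)&(P[...,0]<600)&(P[...,0]>500)&(np.abs(P[...,1])<60)
print('knob',cv2.minAreaRect(P[K][:,:2].astype(np.float32)),P[K].mean(0),K.sum())
for n in['scene','side']:
    P=np.load(f'pics/{n}0.npz')['P']
    for nm,lo,hi in[('standtop',63,69),('handletop',128,134)]:
        M=(P[...,2]>lo)&(P[...,2]<hi)&(abs(P[...,0]-480)<60)&(abs(P[...,1]-258)<60)
        print(n,nm,M.sum(),cv2.minAreaRect(P[M][:,:2].astype(np.float32)))
```

```text
6219 [618.  -18.2  11.5] ((608.123779296875, -28.717117309570312), (220.2726287841797, 110.2645492553711), 4.984020709991455)
bridge ((636.3639526367188, -26.119930267333984), (33.27363967895508, 90.41073608398438), 5.095646381378174) 1076
screw ((638.0606689453125, -25.955163955688477), (33.991939544677734, 30.61785316467285), 15.960077285766602) 674
knob ((551.2457275390625, -33.205604553222656), (14.92656135559082, 14.621670722961426), 76.51158905029297) [551.24344551 -32.85590405  79.96550924] 143
scene standtop 187 ((475.2747497558594, 262.82373046875), (64.36544799804688, 68.87618255615234), 68.5022201538086)
scene handletop 52 ((473.9565124511719, 263.6072692871094), (26.839191436767578, 32.96397018432617), 60.455223083496094)
side standtop 160 ((471.1538391113281, 264.50518798828125), (68.7436294555664, 63.23737335205078), 69.7960205078125)
side handletop 45 ((470.0313415527344, 261.34393310546875), (28.847900390625, 26.11971664428711), 70.88287353515625)
```

>>> jog_arm(steps=[{"dp":[-0.4,-0.2,-0.2],"turn":[0,0,0.014],"claw":0},{"dp":[-0.8,-0.4,-0.5],"turn":[0,0,0.028],"claw":0},{"dp":[-1,-0.456,-0.8],"turn":[0,0,0.028],"claw":0},{"dp":[-1,-0.456,-0.8],"turn":[0,0,0.028],"claw":0},{"dp":[-1,-0.456,-0.8],"turn":[0,0,0.028],"claw":0}])

```text
t: 0.57
ee_pos: [543.6, -36.6, 157.4]
orientation: [-1.569, -0.065, 0.071]
ft_force: [1.2, 0.2, -0.1]
width: 57.8
```

>>> jog_arm(steps=[{"dp":[-0.35,0,-0.3],"claw":0},{"dp":[-0.35,0,-0.7],"claw":0},{"dp":[-0.35,0,-1],"claw":0},{"dp":[-0.35,0,-1],"claw":0},{"dp":[-0.35,0,-1],"claw":0},{"dp":[-0.35,0,-1],"claw":0},{"dp":[-0.35,0,-1],"claw":0}])

```text
invalid input at $.steps[0]: expected keys turn, dp, claw
```

Run:
```python
from h import *
cap('wrist','w1');o=ctrl.get_obs();print(o['t'],o['ee_pos'],o['orientation'],o['ft_force'],o['width'])
```

```text
0.6167 [545.71218807 -36.45949499 158.69628681] [-1.5697094  -0.06850433  0.06869955] [-0.0737805  -0.27417612  0.00206491] 53.98019569169965
```

View pics/w1.png

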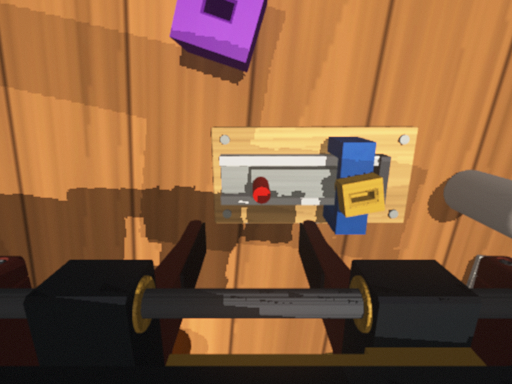

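The wrist view shows the red knob at (261,190), with the screw slot at (362,197) along the head's long side. Next I go down behind the knob.

>>> jog_arm(steps=[{"dp":[-0.38,0,-0.3],"turn":[0,0,0],"claw":0},{"dp":[-0.38,0,-0.7],"turn":[0,0,0],"claw":0},{"dp":[-0.38,0,-1],"turn":[0,0,0],"claw":0},{"dp":[-0.38,0,-1],"turn":[0,0,0],"claw":0},{"dp":[-0.38,0,-1],"turn":[0,0,0],"claw":0},{"dp":[-0.38,0,-1],"turn":[0,0,0],"claw":0}])

```text
t: 1.12
ee_pos: [517.8, -36.3, 80.3]
orientation: [-1.57, -0.071, 0.066]
ft_force: [-0.4, -0.8, 0.8]
width: 13.7
```

Run:
```python
from h import *
P=np.load('pics/w1.npz')['P']
S=(abs(P[...,2]-86)<4)&(P[...,0]>600)&(P[...,0]<680)&(np.abs(P[...,1])<80)
r=cv2.minAreaRect(P[S][:,:2].astype(np.float32));print('screw',r,S.sum(),P[S].mean(0))
# slot pixels: below
D=(P[...,2]<82)&(P[...,2]>66)&(np.hypot(P[...,0]-r[0][0],P[...,1]-r[0][1])<13)
print('slot',D.sum(),P[D].mean(0)); 
K=(abs(P[...,2]-81)<3)&(P[...,0]<600)&(P[...,0]>500)&(np.abs(P[...,1])<60)
print('knob',P[K].mean(0),cv2.minAreaRect(P[K][:,:2].astype(np.float32)))
Q=P[(abs(P[...,2]-12)<3.5)&(P[...,0]>480)&(P[...,0]<740)&(P[...,1]>-95)&(P[...,1]<50)]
print('base',cv2.minAreaRect(Q[:,:2].astype(np.float32)))
im=cv2.imread('pics/w1.png');cv2.imwrite('pics/crop2.png',cv2.resize(im[160:230,310:410],(800,560),interpolation=2))
```

```text
screw ((638.1138916015625, -26.19416046142578), (34.43027877807617, 30.913427352905273), 16.202856063842773) 1218 [637.89354371 -25.51577834  85.10808219]
slot 181 [641.39449392 -28.28570675  74.62970709]
knob [550.94817124 -32.89916994  79.96200271] ((550.694091796875, -33.10613250732422), (14.962682723999023, 14.88488483428955), 6.080892562866211)
base ((608.2020263671875, -28.866165161132812), (219.8047332763672, 110.081298828125), 5.015030384063721)
```

View pics/crop2.png

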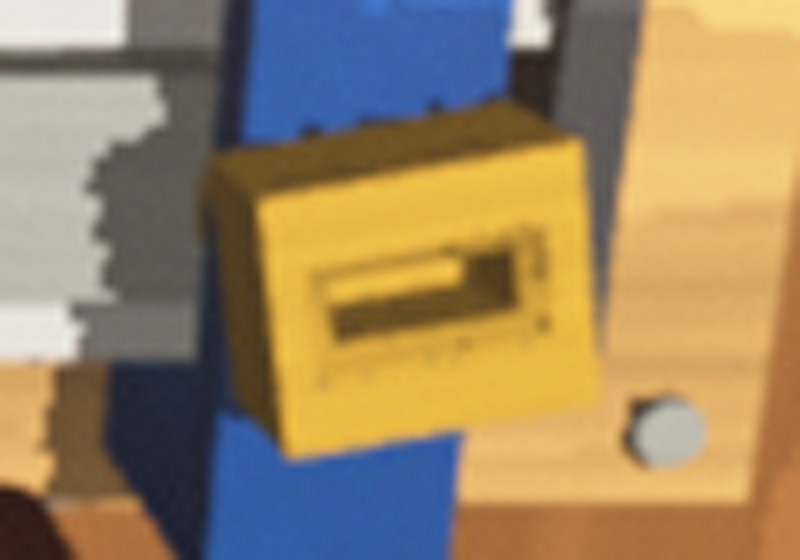

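The crop shows the slot clear and along the head's long axis, at yaw about 16.1 deg. I lower the fingers and start the push.

>>> jog_arm(steps=[{"dp":[0,0,-0.36],"turn":[0,0,0],"claw":0},{"dp":[0,0,-0.36],"turn":[0,0,0],"claw":0},{"dp":[0,0,-0.36],"turn":[0,0,0],"claw":0},{"dp":[0.1,0.009,-0.36],"turn":[0,0,0],"claw":0},{"dp":[0.2,0.018,-0.36],"turn":[0,0,0],"claw":0},{"dp":[0.3,0.026,-0.36],"turn":[0,0,0],"claw":0},{"dp":[0.36,0.031,-0.36],"turn":[0,0,0],"claw":0},{"dp":[0.42,0.037,-0.36],"turn":[0,0,0],"claw":0},{"dp":[0.48,0.042,-0.36],"turn":[0,0,0],"claw":0},{"dp":[0.52,0.046,-0.36],"turn":[0,0,0],"claw":0},{"dp":[0.52,0.046,-0.36],"turn":[0,0,0],"claw":0}])

```text
t: 2.03
ee_pos: [560.1, -32.6, 52.2]
orientation: [-1.57, -0.071, 0.067]
ft_force: [-3.9, -0.9, 3.3]
width: 0.6
```

>>> jog_arm(steps=[{"dp":[0.04,0.004,0],"turn":[0,0,0],"claw":0},{"dp":[0.08,0.007,0],"turn":[0,0,0],"claw":0},{"dp":[0.11,0.01,0],"turn":[0,0,0],"claw":0},{"dp":[0.13,0.011,0],"turn":[0,0,0],"claw":0},{"dp":[0.13,0.011,0],"turn":[0,0,0],"claw":0}])

```text
t: 2.45
ee_pos: [570.9, -31.7, 52.2]
orientation: [-1.57, -0.072, 0.066]
ft_force: [-1.0, -0.1, 1.6]
width: 0.6
```

Run:
```python
from h import *
im,P=cap('wrist','w2');o=ctrl.get_obs();print(o['t'],o['ee_pos'],o['ft_force'])
K=(abs(P[...,2]-81)<3)&(P[...,0]<610)&(P[...,0]>560)&(np.abs(P[...,1])<60)
k=P[K].mean(0);print('knob',k, (k[0]-608.2)*.9962+(k[1]+28.8)*.0872,K.sum())
```

```text
2.5 [570.90690668 -31.7013658   52.22793218] [-2.39843176 -0.67187601  1.2767174 ]
knob [581.40029081 -24.26745947  80.3693215 ] -26.302632757265513 516
```

View pics/w2.png

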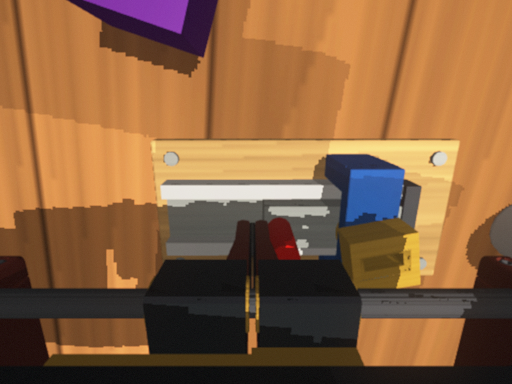

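>>> jog_arm(steps=[{"dp":[0.02,0.002,0],"turn":[0,0,0],"claw":0},{"dp":[0.04,0.003,0],"turn":[0,0,0],"claw":0},{"dp":[0.05,0.004,0],"turn":[0,0,0],"claw":0},{"dp":[0.05,0.004,0],"turn":[0,0,0],"claw":0}])

```text
t: 2.83
ee_pos: [575.1, -31.4, 52.2]
orientation: [-1.57, -0.072, 0.066]
ft_force: [-2.7, -0.3, 0.0]
width: 0.6
```

>>> jog_arm(steps=[{"dp":[0.015,0.001,0],"turn":[0,0,0],"claw":0},{"dp":[0.03,0.003,0],"turn":[0,0,0],"claw":0},{"dp":[0.04,0.004,0],"turn":[0,0,0],"claw":0},{"dp":[0.04,0.004,0],"turn":[0,0,0],"claw":0}])

```text
t: 3.17
ee_pos: [576.4, -31.2, 52.1]
orientation: [-1.57, -0.069, 0.069]
ft_force: [-9.2, -1.4, 6.5]
width: 0.5
```

>>> jog_arm(steps=[{"dp":[0.03,0.003,0],"turn":[0,0,0],"claw":0},{"dp":[0.05,0.004,0],"turn":[0,0,0],"claw":0},{"dp":[0.05,0.004,0],"turn":[0,0,0],"claw":0},{"dp":[0.05,0.004,0],"turn":[0,0,0],"claw":0}])

```text
t: 3.5
ee_pos: [576.4, -31.2, 52.0]
orientation: [-1.57, -0.063, 0.076]
ft_force: [-16.7, -3.2, 14.7]
width: 0.5
```

It has hit a hard stop (16 N and no travel). I back off, lift, and look at the knob.

>>> jog_arm(steps=[{"dp":[-0.3,-0.026,0],"turn":[0,0,0],"claw":0},{"dp":[-0.5,-0.04,0.3],"turn":[0,0,0],"claw":0.3},{"dp":[-0.5,-0.04,0.7],"turn":[0,0,0],"claw":0.8},{"dp":[-0.5,-0.04,1],"turn":[0,0,0],"claw":1},{"dp":[-0.5,-0.04,1],"turn":[0,0,0],"claw":1},{"dp":[-0.5,-0.04,1],"turn":[0,0,0],"claw":1}])

```text
t: 4.0
ee_pos: [538.6, -34.5, 133.7]
orientation: [-1.571, -0.067, 0.071]
ft_force: [-0.3, -0.3, -1.3]
width: 30.1
```

Run:
```python
from h import *
im,P=cap('wrist','w3');o=ctrl.get_obs();print(o['t'],o['ee_pos'],o['ft_force'],o['moment'],o['qpos'])
K=(abs(P[...,2]-81)<3)&(P[...,0]<606)&(P[...,0]>540)&(np.abs(P[...,1]+30)<16)
k=P[K].mean(0);r=cv2.minAreaRect(P[K][:,:2].astype(np.float32));print('knob',k,r,K.sum());k=r[0]
print( (k[0]-608.2)*.9962+(k[1]+28.8)*.0872)
for n in['scene','side']:
  im,P=cap(n,n+'3');M=(abs(P[...,0]-490)<200)&(abs(P[...,1]-260)<60)
  M=(P[...,2]>63)&(P[...,2]<69)&(abs(P[...,0]-473)<45)&(abs(P[...,1]-262)<45)
  print(cv2.minAreaRect(P[M][:,:2].astype(np.float32)))
```

```text
4.05 [537.40094609 -34.39428717 132.43899722] [-0.17983121 -0.07038169 -0.83751039] [ 0.03168628  0.01280104 -0.01529094] [-8.53118616e-02  4.26302344e-01  1.88068326e+00 -1.63948475e-03
  8.40280354e-01 -1.72482238e-01]
knob [593.03369619 -29.10688409  79.94802117] ((593.2534790039062, -29.30242919921875), (14.890408515930176, 15.123431205749512), 56.28034591674805) 291
-14.933536042480513
((473.8029479980469, 263.3688659667969), (64.23768615722656, 70.37832641601562), 68.26709747314453)
((470.7977294921875, 264.23724365234375), (66.57969665527344, 65.94833374023438), 65.10575866699219)
```

View pics/w3.png

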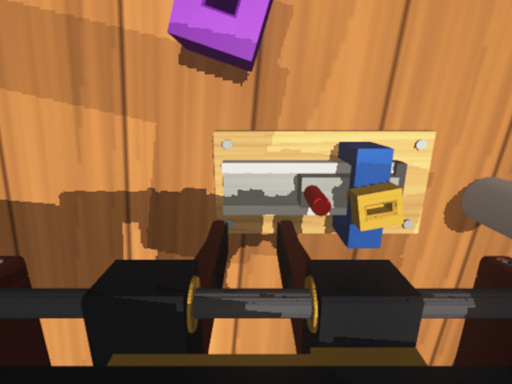

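The knob is at gauge x = -14.9 mm, so the block is home; it shows at (318,200) beside the bridge. Next I go to the stand, high and in stages.

>>> jog_arm(steps=[{"dp":[-0.2,0.1,0.6],"turn":[0,0,0.04],"claw":1},{"dp":[-0.3,0.4,1],"turn":[0,0,0.08],"claw":1},{"dp":[-0.4,0.8,1],"turn":[0,0,0.12],"claw":1},{"dp":[-0.5,1,1],"turn":[0,0,0.16],"claw":1},{"dp":[-0.5,1,1],"turn":[0,0,0.17],"claw":1}])

```text
t: 4.57
ee_pos: [494.7, 48.2, 210.6]
orientation: [-1.515, -0.486, 0.502]
ft_force: [-0.5, 0.1, 0.7]
width: 76.0
```

>>> jog_arm(steps=[{"dp":[0,0.5,0],"turn":[0,0,0.04],"claw":1},{"dp":[-0.1,1,0],"turn":[0,0,0.08],"claw":1},{"dp":[-0.15,1,0],"turn":[0,0,0.12],"claw":1},{"dp":[-0.15,1,0],"turn":[0,0,0.15],"claw":1}])

```text
t: 4.9
ee_pos: [481.3, 130.2, 209.0]
orientation: [-1.395, -0.856, 0.875]
ft_force: [-0.0, -0.3, 0.5]
width: 87.9
```

>>> jog_arm(steps=[{"dp":[0,0.5,0],"turn":[0,0,0.02],"claw":1},{"dp":[-0.1,1,0],"turn":[0,0,0.02],"claw":1},{"dp":[-0.1,1,0],"turn":[0,0,0.02],"claw":1},{"dp":[-0.1,1,0],"turn":[0,0,0.02],"claw":1}])

```text
t: 5.23
ee_pos: [472.4, 211.7, 207.6]
orientation: [-1.372, -0.905, 0.928]
ft_force: [-0.3, -0.4, -0.1]
width: 88.1
```

Run:
```python
from h import *
im,P=cap('wrist','w4');o=ctrl.get_obs();print(o['t'],o['ee_pos'],o['orientation'],R.from_rotvec(o['orientation']).as_matrix()[:,0],o['ft_force'],o['moment'],o['qpos'])
for nm,lo,hi in[('standtop',63,69),('handletop',127,134)]:
        M=(P[...,2]>lo)&(P[...,2]<hi)&(abs(P[...,0]-473)<55)&(abs(P[...,1]-263)<55)
        if M.sum(): print(nm,M.sum(),cv2.minAreaRect(P[M][:,:2].astype(np.float32)))
```

```text
5.2833 [472.59083903 210.56116886 207.72159076] [-1.37307517 -0.90353229  0.92667989] [ 0.38326182  0.92354318 -0.01335607] [ 0.12234825 -0.80849707 -0.18751623] [ 0.02889741 -0.0292749   0.00509246] [ 0.39949662  0.29143533  1.87004061 -0.00668938  0.99335454 -0.77421344]
standtop 2078 ((472.9260559082031, 263.24774169921875), (63.73903274536133, 63.98070526123047), 68.06095123291016)
handletop 947 ((472.44012451171875, 262.8226013183594), (27.87165641784668, 27.762975692749023), 68.06130981445312)
```

View pics/w4.png

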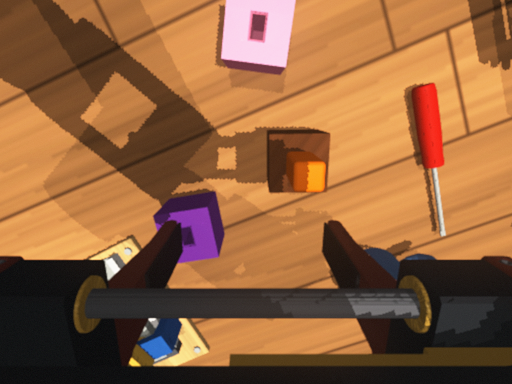

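The stand (298,160) and handle (308,172) are clearly measured at (472.7, 263.0) with yaw 68.1 deg. I align above it.

>>> jog_arm(steps=[{"dp":[0,0.4,0],"turn":[0.004,-0.0016,0.003],"claw":1},{"dp":[0,0.655,-0.1],"turn":[0.004,-0.0016,0.003],"claw":1},{"dp":[0,0.655,-0.5],"turn":[0.004,-0.0016,0.003],"claw":1},{"dp":[0,0.655,-0.6],"turn":[0.004,-0.0016,0.003],"claw":1},{"dp":[0,0.655,-0.6],"turn":[0.004,-0.0016,0.003],"claw":1},{"dp":[0,0.655,-0.6],"turn":[0.004,-0.0016,0.003],"claw":1}])

```text
t: 5.78
ee_pos: [472.3, 261.6, 159.2]
orientation: [-1.362, -0.916, 0.925]
ft_force: [0.3, 0.8, -0.5]
width: 88.3
```

```bash
cat > st.py <<'E'
from h import *
o=ctrl.get_obs();M=R.from_rotvec(o['orientation']).as_matrix()
print('t',round(float(o['t']),2),'pos',np.round(o['ee_pos'],1),'q6',round(o['qpos'][5],3),'yaw',np.round(np.arctan2(M[1,0],M[0,0]),4),'x',np.round(M[:,0],4),'y',np.round(M[:,1],4),'F',np.round(o['ft_force'],2),'M',np.round(o['moment'],4),'w',round(float(o['width']),1))
E
python3 st.py
```

```text
t 5.78 pos [472.3 261.6 159.2] q6 -0.707 yaw 1.1855 x [ 0.3759  0.9267 -0.0018] y [-7.e-03  9.e-04 -1.e+00] F [ 0.34  0.84 -0.45] M [ 0.0837 -0.1072 -0.0085] w 88.3
```

>>> jog_arm(steps=[{"dp":[0.005,0.017,-0.3],"turn":[0,-0.002,0.001],"claw":1},{"dp":[0.005,0.017,-0.65],"turn":[0,-0.002,0.001],"claw":1},{"dp":[0.005,0.017,-0.98],"turn":[0,-0.002,0.001],"claw":1},{"dp":[0.005,0.017,-0.98],"turn":[0,-0.002,0.001],"claw":1},{"dp":[0.005,0.017,-0.98],"turn":[0,-0.002,0.001],"claw":1},{"dp":[0.005,0.017,-0.98],"turn":[0,-0.002,0.001],"claw":1}])

```text
t: 6.28
ee_pos: [474.0, 263.0, 82.6]
orientation: [-1.365, -0.924, 0.921]
ft_force: [0.7, 0.3, 0.2]
width: 87.7
```

```bash
python3 st.py
```

```text
t 6.28 pos [474.  263.   82.6] q6 -0.705 yaw 1.1878 x [0.3737 0.9276 0.0021] y [ 0.0011  0.0018 -1.    ] F [0.68 0.33 0.2 ] M [ 0.0852 -0.0422  0.0249] w 87.7
```

>>> jog_arm(steps=[{"dp":[-0.015,0,-0.02],"turn":[0,0,0],"claw":1},{"dp":[-0.015,0,-0.02],"turn":[0,0,0],"claw":0.6},{"dp":[-0.015,0,-0.02],"turn":[0,0,0],"claw":0.3},{"dp":[-0.015,0,-0.02],"turn":[0,0,0],"claw":0},{"dp":[-0.015,0,-0.02],"turn":[0,0,0],"claw":0},{"dp":[-0.015,0,-0.02],"turn":[0,0,0],"claw":0},{"dp":[-0.015,0,-0.02],"turn":[0,0,0],"claw":0},{"dp":[-0.015,0,-0.02],"turn":[0,0,0],"claw":0},{"dp":[-0.015,0,-0.02],"turn":[0,0,0],"claw":0},{"dp":[-0.015,0,-0.02],"turn":[0,0,0],"claw":0},{"dp":[-0.015,0,-0.02],"turn":[0,0,0],"claw":0}])

```text
t: 7.2
ee_pos: [472.7, 263.1, 80.9]
orientation: [-1.365, -0.924, 0.921]
ft_force: [-0.4, 0.4, 0.2]
width: 28.2
```

```bash
python3 st.py
```

```text
t 7.2 pos [472.7 263.1  80.9] q6 -0.704 yaw 1.1879 x [0.3736 0.9276 0.0021] y [ 0.001   0.0018 -1.    ] F [-0.41  0.42  0.25] M [ 0.1116 -0.0925  0.002 ] w 28.2
```

>>> jog_arm(steps=[{"dp":[0,0,0.2],"turn":[0,0,0],"claw":0},{"dp":[0,0,0.5],"turn":[0,0,0],"claw":0},{"dp":[0,0,0.8],"turn":[0,0,0],"claw":0},{"dp":[0,0,1],"turn":[0,0,0],"claw":0},{"dp":[0,0,1],"turn":[0,0,0],"claw":0}])

```text
t: 7.62
ee_pos: [474.5, 264.0, 163.9]
orientation: [-1.366, -0.929, 0.917]
ft_force: [0.4, -0.1, -0.8]
width: 27.9
```

>>> jog_arm(steps=[{"dp":[0,0,0.3],"turn":[0,0,0],"claw":0},{"dp":[0,0,0.5],"turn":[0,0,0],"claw":0},{"dp":[0,0,0.5],"turn":[0,0,0],"claw":0},{"dp":[0,0,0.5],"turn":[0,0,0],"claw":0}])

```text
t: 7.95
ee_pos: [474.4, 263.9, 203.3]
orientation: [-1.366, -0.929, 0.916]
ft_force: [-0.2, -0.7, -1.7]
width: 28.1
```

```bash
python3 st.py
python3 - <<'E'
from h import *
o=ctrl.get_obs();tip=o['ee_pos']-[0,0,75]
out=[]
for n in['scene','side']:
    im,P=cap(n,n+'5'); T=np.linalg.inv(np.load(f'pics/{n}5.npz')['T']);z=np.load(f'pics/{n}5.npz');c=T@np.r_[tip+[0,0,25],1]
    u,v=[int(q) for q in c[:2]/c[2]*z['f']+z['c']];print(n,u,v)
    out.append(cv2.resize(im[max(v-40,0):v+40,u-50:u+50,::-1],(400,320),interpolation=2))
cv2.imwrite('pics/crop5.png',np.hstack(out)); cap('wrist','w5')
E
```

```text
t 7.95 pos [474.4 263.9 203.3] q6 -0.703 yaw 1.1879 x [0.3736 0.9276 0.0064] y [ 0.006   0.0044 -1.    ] F [-0.24 -0.71 -1.69] M [ 0.0343 -0.0389  0.0186] w 28.1
scene 334 149
side 189 145
```

View pics/crop5.png

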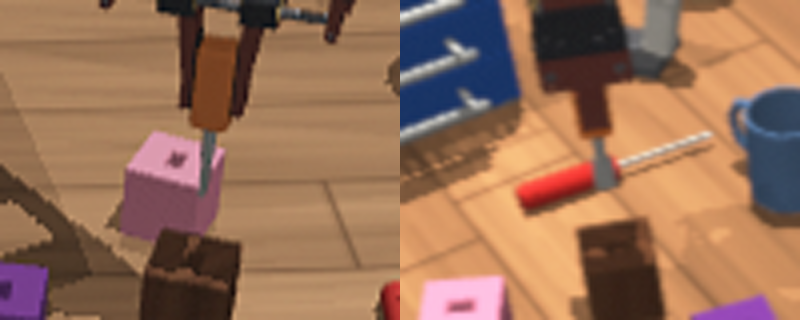

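View pics/w5.png

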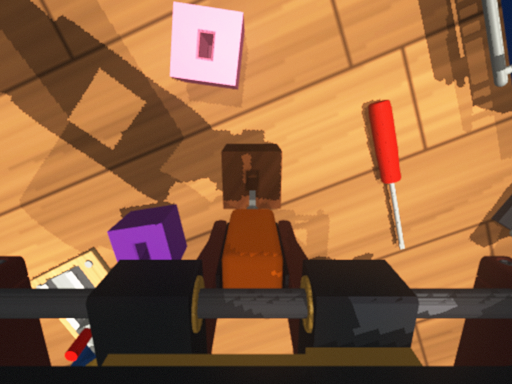

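Run:
```python
import cv2
a=cv2.imread('pics/w5.png');cv2.imwrite('pics/crop6.png',cv2.resize(a[130:220,200:310],None,fx=6,fy=6,interpolation=2))
```

```text
(no output)
```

View pics/crop6.png

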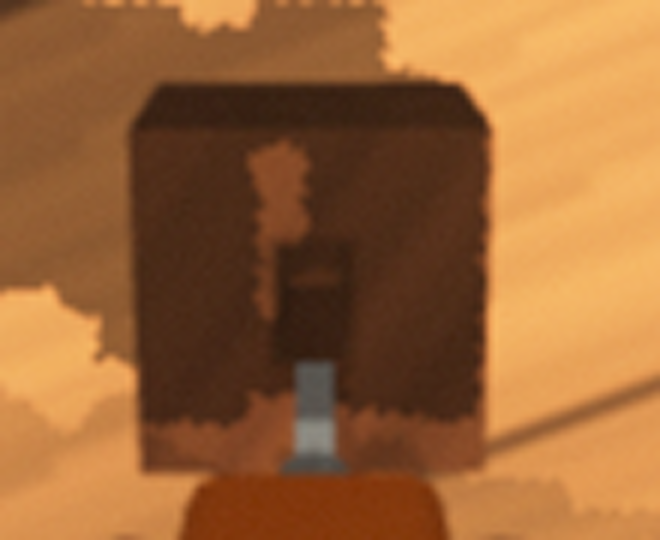

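The crop shows the pocket's long side, and the blade, at right angles to the jaw axis. The tool yaw over the slot must therefore be 0.281 + π/2 = 1.852, which leaves about 4.4 rad of clockwise room. I carry the driver over.

>>> jog_arm(steps=[{"dp":[0.2,-0.35,0.1],"turn":[0,0,0.03],"claw":0},{"dp":[0.4,-0.7,0.3],"turn":[0,0,0.06],"claw":0},{"dp":[0.55,-1,0.35],"turn":[0,0,0.09],"claw":0},{"dp":[0.55,-1,0.35],"turn":[0,0,0.1],"claw":0}])

```text
t: 8.43
ee_pos: [519.5, 180.3, 229.9]
orientation: [-1.24, -1.164, 1.157]
ft_force: [0.4, -0.5, -1.7]
width: 27.5
```

>>> jog_arm(steps=[{"dp":[0.2,-0.35,0],"turn":[0,0,0.03],"claw":0},{"dp":[0.4,-0.7,0],"turn":[0,0,0.06],"claw":0},{"dp":[0.55,-1,0],"turn":[0,0,0.08],"claw":0},{"dp":[0.55,-1,0],"turn":[0,0,0.08],"claw":0}])

```text
t: 8.77
ee_pos: [564.8, 96.7, 228.4]
orientation: [-1.116, -1.346, 1.342]
ft_force: [0.9, 0.4, -1.7]
width: 27.9
```

>>> jog_arm(steps=[{"dp":[0.2,-0.35,0],"turn":[0,0,0.015],"claw":0},{"dp":[0.4,-0.7,0],"turn":[0,0,0.03],"claw":0},{"dp":[0.55,-1,0],"turn":[0,0,0.031],"claw":0},{"dp":[0.55,-1,0],"turn":[0,0,0.031],"claw":0}])

```text
t: 9.1
ee_pos: [610.1, 13.4, 226.9]
orientation: [-1.064, -1.413, 1.411]
ft_force: [-0.4, 0.1, -1.2]
width: 28.1
```

```bash
python3 st.py
```

```text
t 9.1 pos [610.1  13.4 226.9] q6 -1.848 yaw 1.8498 x [-2.754e-01  9.613e-01  8.000e-04] y [ 6.e-04  1.e-03 -1.e+00] F [-0.41  0.06 -1.17] M [ 0.0964 -0.0551 -0.0258] w 28.1
```

>>> jog_arm(steps=[{"dp":[0.2,-0.3,0],"turn":[0,0,0.001],"claw":0},{"dp":[0.35,-0.495,-0.2],"turn":[0,0,0.001],"claw":0},{"dp":[0.35,-0.495,-0.4],"turn":[0,0,0.001],"claw":0},{"dp":[0.35,-0.495,-0.55],"turn":[0,0,0.001],"claw":0},{"dp":[0.35,-0.495,-0.55],"turn":[0,0,0.001],"claw":0},{"dp":[0.35,-0.495,-0.55],"turn":[0,0,0.001],"claw":0}])

```text
t: 9.6
ee_pos: [636.7, -25.1, 181.5]
orientation: [-1.059, -1.413, 1.414]
ft_force: [-0.6, 0.2, -0.5]
width: 27.9
```

```bash
python3 st.py
python3 - <<'E'
from h import *
for n in['scene','side','wrist']: cap(n,n+'7')
out=[]
for n,(u,v) in dict(scene=(238,200),side=(287,195)).items():
    a=cv2.imread(f'pics/{n}7.png');out.append(cv2.resize(a[v-40:v+40,u-50:u+50],(400,320),interpolation=2))
cv2.imwrite('pics/crop7.png',np.hstack(out))
E
```

```text
t 9.6 pos [636.7 -25.1 181.5] q6 -1.913 yaw 1.8534 x [-0.2789  0.9603  0.0021] y [-0.0028  0.0014 -1.    ] F [-0.57  0.21 -0.52] M [ 0.15   -0.0151 -0.0077] w 27.9
```

View pics/crop7.png

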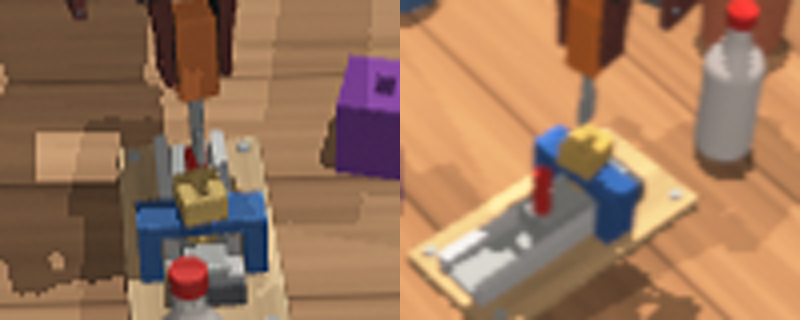

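View pics/wrist7.png

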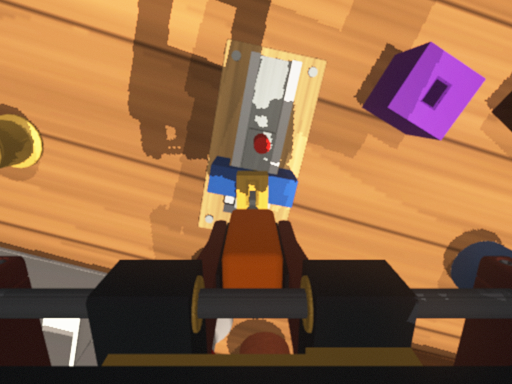

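The blade hangs above the slot; in the wrist view the shank is at (255,200) over the screw. I correct 1.6/-1.2 mm and insert slowly.

>>> jog_arm(steps=[{"dp":[0.02,-0.015,0],"turn":[0,0,0],"claw":0},{"dp":[0.02,-0.015,-0.06],"turn":[0,0,0],"claw":0},{"dp":[0.02,-0.015,-0.12],"turn":[0,0,0],"claw":0},{"dp":[0.02,-0.015,-0.18],"turn":[0,0,0],"claw":0},{"dp":[0.02,-0.015,-0.22],"turn":[0,0,0],"claw":0},{"dp":[0.02,-0.015,-0.26],"turn":[0,0,0],"claw":0},{"dp":[0.02,-0.015,-0.3],"turn":[0,0,0],"claw":0},{"dp":[0.02,-0.015,-0.34],"turn":[0,0,0],"claw":0},{"dp":[0.02,-0.015,-0.38],"turn":[0,0,0],"claw":0},{"dp":[0.02,-0.015,-0.38],"turn":[0,0,0],"claw":0}])

```text
t: 10.58
ee_pos: [639.8, -26.2, 152.8]
orientation: [-1.062, -1.416, 1.413]
ft_force: [-0.4, 1.8, -1.6]
width: 28.1
```

```bash
python3 st.py
```

```text
t 10.58 pos [639.8 -26.2 152.8] q6 -1.915 yaw 1.8536 x [-0.279   0.9603  0.0012] y [ 0.0011  0.0016 -1.    ] F [-0.42  1.79 -1.61] M [ 0.5129 -0.057   0.0259] w 28.1
```

>>> jog_arm(steps=[{"dp":[-0.01,0.007,-0.02],"turn":[0,0,0],"claw":0},{"dp":[-0.015,0.007,-0.05],"turn":[0,0,0],"claw":0},{"dp":[-0.015,0.007,-0.05],"turn":[0,0,0],"claw":0},{"dp":[-0.015,0.007,-0.05],"turn":[0,0,0],"claw":0}])

```text
t: 10.92
ee_pos: [638.4, -25.8, 148.6]
orientation: [-1.062, -1.416, 1.413]
ft_force: [0.5, 0.2, -1.0]
width: 28.1
```

```bash
python3 st.py;python3 st.py
python3 - <<'E'
from h import *
for n in['scene','side']: cap(n,n+'8')
out=[]
for n,(u,v) in dict(scene=(238,200),side=(287,195)).items():
    a=cv2.imread(f'pics/{n}8.png');out.append(cv2.resize(a[v-40:v+40,u-50:u+50],(400,320),interpolation=2))
cv2.imwrite('pics/crop8.png',np.hstack(out))
E
python3 st.py
```

```text
t 10.92 pos [638.4 -25.8 148.6] q6 -1.914 yaw 1.8535 x [-0.279   0.9603  0.0012] y [ 7.0e-04  1.5e-03 -1.0e+00] F [ 0.51  0.18 -0.95] M [ 0.0881 -0.0506  0.0255] w 28.1
t 10.92 pos [638.4 -25.8 148.6] q6 -1.914 yaw 1.8535 x [-0.279   0.9603  0.0012] y [ 7.0e-04  1.5e-03 -1.0e+00] F [ 0.51  0.18 -0.95] M [ 0.0881 -0.0506  0.0255] w 28.1
t 11.02 pos [638.6 -25.8 148.8] q6 -1.914 yaw 1.8535 x [-0.2789  0.9603  0.0011] y [ 0.0012  0.0015 -1.    ] F [-0.01  0.3  -0.88] M [ 0.0485 -0.0375 -0.0064] w 28.1
```

View pics/crop8.png

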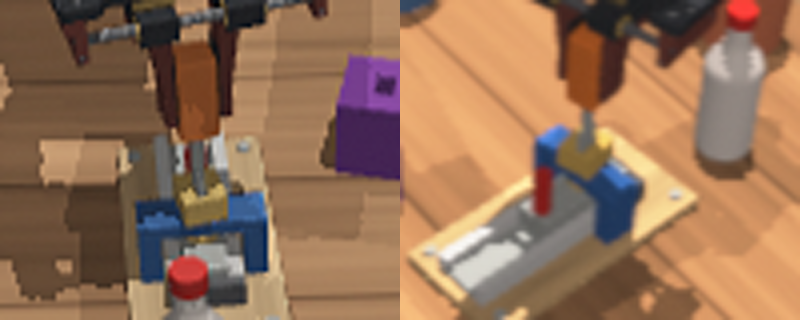

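Inserted: the tip is about 12 mm deep and the forces are near zero. I turn clockwise in measured steps.

```bash
cat > tq.py <<'E'
from h import *
import sys
o=ctrl.get_obs()
def line(o):
    M=R.from_rotvec(o['orientation']).as_matrix()
    return o['t'],np.arctan2(M[1,0],M[0,0]),o['moment'][2],o['joint_torque'][5],o['qvel'][5]
L=[line(o)]
print('end-of-move t%.2f yaw %.4f Mz %.3f j6 %.4f v %.3f'%L[0], 'F',np.round(o['ft_force'],1),'pos',np.round(o['ee_pos'],1))
N=int(sys.argv[1]) if len(sys.argv)>1 else 5
H=[]
for i in range(N): ctrl.get_image('side'); H.append(line(ctrl.get_obs()))
H=np.array(H)
print('yaw',np.round(H[:,1],4),'Mz',np.round(H[:,2],3),'j6',np.round(H[:,3],4))
print('mean Mz %.4f j6 %.4f'%(H[:,2].mean(),H[:,3].mean()))
E
python3 tq.py 6
```

```text
end-of-move t11.02 yaw 1.8535 Mz -0.006 j6 0.0002 v -0.001 F [-0.   0.3 -0.9] pos [638.6 -25.8 148.8]
yaw [1.8536 1.8535 1.8535 1.8535 1.8535 1.8535] Mz [ 0.043 -0.013 -0.022  0.011 -0.045 -0.023] j6 [0.0001 0.0001 0.0001 0.0001 0.0001 0.0001]
mean Mz -0.0080 j6 0.0001
```

>>> jog_arm(steps=[{"dp":[0,0,0],"turn":[0,0,-0.016],"claw":0},{"dp":[0,0,0],"turn":[0,0,-0.032],"claw":0},{"dp":[0,0,0],"turn":[0,0,-0.048],"claw":0},{"dp":[0,0,0],"turn":[0,0,-0.064],"claw":0},{"dp":[0,0,0],"turn":[0,0,-0.08],"claw":0}])

```text
t: 11.73
ee_pos: [638.7, -25.4, 148.9]
orientation: [-1.195, -1.233, 1.228]
ft_force: [0.2, 0.5, -0.4]
width: 27.6
```

```bash
python3 tq.py 5
```

```text
end-of-move t11.73 yaw 1.5998 Mz -0.013 j6 -0.7546 v 0.601 F [ 0.2  0.5 -0.4] pos [638.7 -25.4 148.9]
yaw [1.5968 1.6017 1.6035 1.6038 1.6036] Mz [0.025 0.013 0.056 0.034 0.015] j6 [-0.223   0.6534  0.2772  0.0925  0.0288]
mean Mz 0.0286 j6 0.1658
```

```bash
python3 tq.py 5
```

```text
end-of-move t11.98 yaw 1.6036 Mz 0.015 j6 0.0288 v 0.006 F [ 0.1  2.4 -1.7] pos [638.7 -25.5 148.9]
yaw [1.6033 1.6031 1.6028 1.6027 1.6026] Mz [ 0.005 -0.     0.027  0.066  0.03 ] j6 [0.0109 0.0082 0.0102 0.0132 0.016 ]
mean Mz 0.0254 j6 0.0117
```

>>> jog_arm(steps=[{"dp":[0,-0.004,0],"turn":[0,0,-0.016],"claw":0},{"dp":[0,-0.004,0],"turn":[0,0,-0.032],"claw":0},{"dp":[0,-0.004,0],"turn":[0,0,-0.048],"claw":0},{"dp":[0,-0.004,0],"turn":[0,0,-0.064],"claw":0},{"dp":[0,-0.004,0],"turn":[0,0,-0.07],"claw":0},{"dp":[0,-0.004,0],"turn":[0,0,-0.075],"claw":0},{"dp":[0,-0.004,0],"turn":[0,0,-0.08],"claw":0}])

```text
t: 12.82
ee_pos: [638.7, -25.6, 148.9]
orientation: [-1.305, -1.048, 1.044]
ft_force: [1.1, 4.1, -1.5]
width: 27.6
```

```bash
python3 tq.py 10
```

```text
end-of-move t12.82 yaw 1.3509 Mz 0.062 j6 -0.2080 v 0.195 F [ 1.1  4.1 -1.5] pos [638.7 -25.6 148.9]
yaw [1.3498 1.3513 1.3517 1.3518 1.3517 1.3516 1.3516 1.3514 1.3514 1.3513] Mz [ 0.022  0.018  0.061  0.043  0.058  0.096  0.     0.011 -0.019  0.013] j6 [-0.0697  0.2145  0.1028  0.0476  0.0287  0.0236  0.023   0.0236  0.0245
  0.0253]
mean Mz 0.0302 j6 0.0444
```

>>> jog_arm(steps=[{"dp":[0,0.008,0],"turn":[0,0,-0.016],"claw":0},{"dp":[0,0.008,0],"turn":[0,0,-0.032],"claw":0},{"dp":[0,0.008,0],"turn":[0,0,-0.048],"claw":0},{"dp":[0,0.008,0],"turn":[0,0,-0.056],"claw":0},{"dp":[0,0.008,0],"turn":[0,0,-0.062],"claw":0},{"dp":[0,0.008,0],"turn":[0,0,-0.066],"claw":0}])

```text
t: 13.82
ee_pos: [638.6, -25.5, 148.9]
orientation: [-1.383, -0.891, 0.887]
ft_force: [-0.3, 1.7, -1.7]
width: 27.9
```

```bash
python3 tq.py 10
```

```text
end-of-move t13.82 yaw 1.1434 Mz 0.060 j6 -0.0580 v 0.140 F [-0.3  1.7 -1.7] pos [638.6 -25.5 148.9]
yaw [1.1429 1.1441 1.1446 1.1446 1.1445 1.1445 1.1444 1.1443 1.1442 1.1442] Mz [ 0.058 -0.002  0.041  0.043  0.021  0.034  0.022  0.019 -0.     0.044] j6 [0.0033 0.195  0.0914 0.0424 0.0259 0.0215 0.0211 0.0218 0.0228 0.0238]
mean Mz 0.0280 j6 0.0469
```

>>> jog_arm(steps=[{"dp":[0,0,0],"turn":[0,0,-0.016],"claw":0},{"dp":[0,0,0],"turn":[0,0,-0.032],"claw":0},{"dp":[0,0,0],"turn":[0,0,-0.048],"claw":0},{"dp":[0,0,0],"turn":[0,0,-0.056],"claw":0},{"dp":[0,0,0],"turn":[0,0,-0.062],"claw":0},{"dp":[0,0,0],"turn":[0,0,-0.066],"claw":0}])

```text
t: 14.82
ee_pos: [638.6, -25.4, 148.9]
orientation: [-1.446, -0.732, 0.729]
ft_force: [-0.0, 0.0, -1.0]
width: 27.7
```

```bash
python3 tq.py 8
```

```text
end-of-move t14.82 yaw 0.9361 Mz 0.060 j6 -0.0572 v 0.140 F [-0.  0. -1.] pos [638.6 -25.4 148.9]
yaw [0.9357 0.9369 0.9374 0.9374 0.9374 0.9373 0.9372 0.9371] Mz [0.067 0.041 0.047 0.028 0.022 0.096 0.08  0.065] j6 [0.004  0.1957 0.0922 0.0432 0.0266 0.0222 0.0217 0.0223]
mean Mz 0.0557 j6 0.0535
```

>>> jog_arm(steps=[{"dp":[0,0,0],"turn":[0,0,-0.016],"claw":0},{"dp":[0,0,0],"turn":[0,0,-0.032],"claw":0},{"dp":[0,0,0],"turn":[0,0,-0.048],"claw":0},{"dp":[0,0,0],"turn":[0,0,-0.056],"claw":0},{"dp":[0,0,0],"turn":[0,0,-0.062],"claw":0},{"dp":[0,0,0],"turn":[0,0,-0.066],"claw":0}])

```text
t: 15.72
ee_pos: [638.6, -25.5, 148.9]
orientation: [-1.496, -0.572, 0.569]
ft_force: [-1.1, -1.4, -0.7]
width: 27.7
```

```bash
python3 tq.py 8
```

```text
end-of-move t15.72 yaw 0.7290 Mz 0.040 j6 -0.0576 v 0.139 F [-1.1 -1.4 -0.7] pos [638.6 -25.5 148.9]
yaw [0.7285 0.7298 0.7303 0.7303 0.7302 0.7301 0.73   0.73  ] Mz [-0.013  0.044 -0.023  0.011  0.019  0.053  0.026  0.05 ] j6 [0.0036 0.1954 0.092  0.0432 0.0267 0.0222 0.0217 0.0224]
mean Mz 0.0210 j6 0.0534
```

The settled and end-of-move j6 torque repeats to about 0.001 N m, so it makes a clean touch detector. The foot is still free, so I continue with identical moves.

>>> jog_arm(steps=[{"dp":[0,0,0],"turn":[0,0,-0.016],"claw":0},{"dp":[0,0,0],"turn":[0,0,-0.032],"claw":0},{"dp":[0,0,0],"turn":[0,0,-0.048],"claw":0},{"dp":[0,0,0],"turn":[0,0,-0.056],"claw":0},{"dp":[0,0,0],"turn":[0,0,-0.062],"claw":0},{"dp":[0,0,0],"turn":[0,0,-0.066],"claw":0}])

```text
t: 16.62
ee_pos: [638.5, -25.5, 148.9]
orientation: [-1.533, -0.41, 0.408]
ft_force: [-0.5, -0.7, -1.2]
width: 27.9
```

```bash
python3 tq.py 8
```

```text
end-of-move t16.62 yaw 0.5219 Mz -0.019 j6 -0.0573 v 0.140 F [-0.5 -0.7 -1.2] pos [638.5 -25.5 148.9]
yaw [0.5215 0.5227 0.5231 0.5232 0.5231 0.523  0.523  0.5229] Mz [0.041 0.037 0.02  0.007 0.004 0.012 0.013 0.038] j6 [0.0038 0.1956 0.0922 0.0433 0.0268 0.0224 0.022  0.0226]
mean Mz 0.0216 j6 0.0536
```

>>> jog_arm(steps=[{"dp":[0,0,0],"turn":[0,0,-0.016],"claw":0},{"dp":[0,0,0],"turn":[0,0,-0.032],"claw":0},{"dp":[0,0,0],"turn":[0,0,-0.048],"claw":0},{"dp":[0,0,0],"turn":[0,0,-0.056],"claw":0},{"dp":[0,0,0],"turn":[0,0,-0.062],"claw":0},{"dp":[0,0,0],"turn":[0,0,-0.066],"claw":0}])

```text
t: 17.52
ee_pos: [638.4, -25.5, 148.8]
orientation: [-1.558, -0.248, 0.246]
ft_force: [-0.5, -0.7, -1.1]
width: 27.5
```

```bash
python3 tq.py 8
python3 - <<'E'
from h import *
cap('wrist','w9')
a=cv2.imread('pics/w9.png');cv2.imwrite('pics/crop9.png',cv2.resize(a[110:260,170:340],None,fx=4,fy=4,interpolation=2)[:600])
E
```

```text
end-of-move t17.52 yaw 0.3147 Mz 0.062 j6 -0.0573 v 0.141 F [-0.5 -0.7 -1.1] pos [638.4 -25.5 148.8]
yaw [0.3143 0.3156 0.3161 0.316  0.316  0.3159 0.3158 0.3158] Mz [ 0.016 -0.009  0.    -0.008  0.045 -0.002  0.059 -0.02 ] j6 [0.0039 0.1956 0.0923 0.0435 0.027  0.0226 0.0221 0.0228]
mean Mz 0.0102 j6 0.0537
```

View pics/crop9.png

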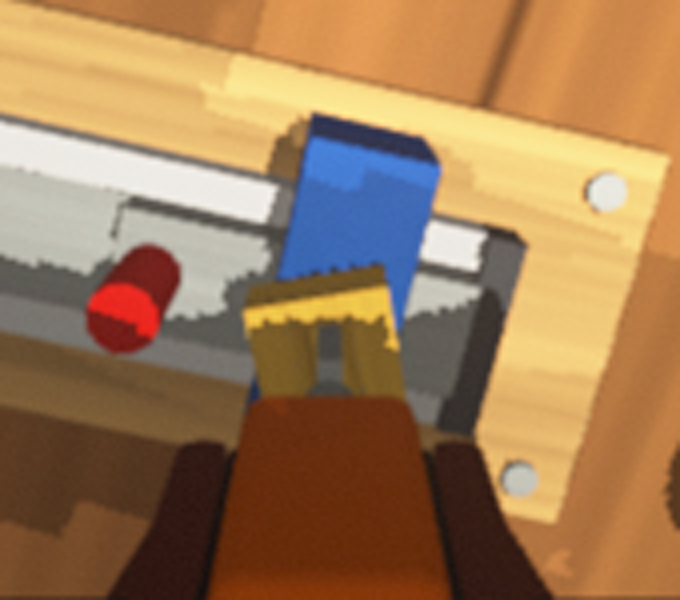

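The head has turned with the driver: the slot at crop (330,350) still lines up with the blade, and the block is against the stop. I continue.

>>> jog_arm(steps=[{"dp":[0,0,0],"turn":[0,0,-0.016],"claw":0},{"dp":[0,0,0],"turn":[0,0,-0.032],"claw":0},{"dp":[0,0,0],"turn":[0,0,-0.048],"claw":0},{"dp":[0,0,0],"turn":[0,0,-0.056],"claw":0},{"dp":[0,0,0],"turn":[0,0,-0.062],"claw":0},{"dp":[0,0,0],"turn":[0,0,-0.066],"claw":0}])

```text
t: 18.47
ee_pos: [638.4, -25.4, 148.9]
orientation: [-1.571, -0.085, 0.084]
ft_force: [-1.6, -0.8, -0.0]
width: 28.1
```

```bash
python3 tq.py 8
```

```text
end-of-move t18.47 yaw 0.1076 Mz 0.011 j6 -0.0568 v 0.142 F [-1.6 -0.8 -0. ] pos [638.4 -25.4 148.9]
yaw [0.1072 0.1084 0.1088 0.1089 0.1088 0.1087 0.1086 0.1086] Mz [-0.015  0.053  0.06   0.008  0.045  0.062  0.002  0.019] j6 [0.0043 0.1958 0.0925 0.0435 0.027  0.0226 0.0221 0.0228]
mean Mz 0.0294 j6 0.0538
```

>>> jog_arm(steps=[{"dp":[0,0,0],"turn":[0,0,-0.016],"claw":0},{"dp":[0,0,0],"turn":[0,0,-0.032],"claw":0},{"dp":[0,0,0],"turn":[0,0,-0.048],"claw":0},{"dp":[0,0,0],"turn":[0,0,-0.056],"claw":0},{"dp":[0,0,0],"turn":[0,0,-0.062],"claw":0},{"dp":[0,0,0],"turn":[0,0,-0.066],"claw":0}])

```text
t: 19.37
ee_pos: [638.4, -25.4, 148.8]
orientation: [-1.571, 0.078, -0.079]
ft_force: [-1.0, -0.1, 0.3]
width: 27.7
```

```bash
python3 tq.py 8
```

```text
end-of-move t19.37 yaw -0.0995 Mz -0.051 j6 -0.0570 v 0.142 F [-1.  -0.1  0.3] pos [638.4 -25.4 148.8]
yaw [-0.1    -0.0987 -0.0982 -0.0982 -0.0984 -0.0984 -0.0985 -0.0985] Mz [ 0.043 -0.006  0.018  0.008  0.067  0.024 -0.009  0.003] j6 [0.0041 0.1955 0.0924 0.0436 0.0272 0.0227 0.0223 0.023 ]
mean Mz 0.0185 j6 0.0538
```

Total 1.95 rad and still free. Next step.

>>> jog_arm(steps=[{"dp":[0,0,0],"turn":[0,0,-0.016],"claw":0},{"dp":[0,0,0],"turn":[0,0,-0.032],"claw":0},{"dp":[0,0,0],"turn":[0,0,-0.048],"claw":0},{"dp":[0,0,0],"turn":[0,0,-0.056],"claw":0},{"dp":[0,0,0],"turn":[0,0,-0.062],"claw":0},{"dp":[0,0,0],"turn":[0,0,-0.066],"claw":0}])

```text
t: 20.27
ee_pos: [638.3, -25.4, 148.8]
orientation: [-1.559, 0.241, -0.241]
ft_force: [-2.0, -1.1, 0.8]
width: 27.8
```

```bash
python3 tq.py 8
```

```text
end-of-move t20.27 yaw -0.3067 Mz 0.057 j6 -0.0570 v 0.140 F [-2.  -1.1  0.8] pos [638.3 -25.4 148.8]
yaw [-0.3071 -0.3058 -0.3054 -0.3054 -0.3054 -0.3055 -0.3056 -0.3057] Mz [ 0.008 -0.048 -0.043  0.028  0.009  0.058 -0.007 -0.001] j6 [0.0042 0.1955 0.0925 0.0436 0.0272 0.0228 0.0224 0.0231]
mean Mz 0.0005 j6 0.0539
```

>>> jog_arm(steps=[{"dp":[0,0,0],"turn":[0,0,-0.016],"claw":0},{"dp":[0,0,0],"turn":[0,0,-0.032],"claw":0},{"dp":[0,0,0],"turn":[0,0,-0.048],"claw":0},{"dp":[0,0,0],"turn":[0,0,-0.056],"claw":0},{"dp":[0,0,0],"turn":[0,0,-0.062],"claw":0},{"dp":[0,0,0],"turn":[0,0,-0.066],"claw":0}])

```text
t: 21.17
ee_pos: [638.3, -25.4, 148.8]
orientation: [-1.535, 0.403, -0.403]
ft_force: [-2.6, 0.3, 0.3]
width: 27.9
```

```bash
python3 tq.py 8
```

```text
end-of-move t21.17 yaw -0.5138 Mz 0.051 j6 -0.0289 v 0.139 F [-2.6  0.3  0.3] pos [638.3 -25.4 148.8]
yaw [-0.5143 -0.5129 -0.5125 -0.5125 -0.5125 -0.5126 -0.5128 -0.5128] Mz [0.013 0.077 0.063 0.026 0.048 0.039 0.088 0.044] j6 [0.032  0.2224 0.1193 0.0707 0.0545 0.0502 0.0499 0.0506]
mean Mz 0.0498 j6 0.0812
```

Touch: j6 rose by 0.028 N m, which means about 3 N. One more smaller step of about 0.16 rad should give about 6 N.

>>> jog_arm(steps=[{"dp":[0,0,0],"turn":[0,0,-0.012],"claw":0},{"dp":[0,0,0],"turn":[0,0,-0.024],"claw":0},{"dp":[0,0,0],"turn":[0,0,-0.034],"claw":0},{"dp":[0,0,0],"turn":[0,0,-0.042],"claw":0},{"dp":[0,0,0],"turn":[0,0,-0.047],"claw":0},{"dp":[0,0,0],"turn":[0,0,-0.051],"claw":0}])

```text
t: 22.07
ee_pos: [638.3, -25.3, 148.8]
orientation: [-1.507, 0.528, -0.527]
ft_force: [-2.8, 0.7, 1.7]
width: 28.2
```

```bash
python3 tq.py 10
```

```text
end-of-move t22.07 yaw -0.6736 Mz 0.073 j6 -0.0432 v 0.146 F [-2.8  0.7  1.7] pos [638.3 -25.3 148.8]
yaw [-0.6742 -0.6731 -0.6726 -0.6726 -0.6726 -0.6727 -0.6727 -0.6728 -0.6729
 -0.6729] Mz [0.062 0.031 0.062 0.012 0.048 0.081 0.072 0.083 0.11  0.092] j6 [0.0342 0.2381 0.1404 0.0923 0.0758 0.0718 0.0714 0.0721 0.073  0.0737]
mean Mz 0.0653 j6 0.0943
```

The estimate is about 5–7 N (10 N at most), within light drag. I relieve the twist within the blade's play, then lift straight out.

>>> jog_arm(steps=[{"dp":[-0.004,0,0],"turn":[0,0,0.012],"claw":0},{"dp":[-0.006,0,0],"turn":[0,0,0.024],"claw":0},{"dp":[-0.006,0,0],"turn":[0,0,0.026],"claw":0},{"dp":[-0.006,0,0],"turn":[0,0,0.026],"claw":0}])

```text
t: 22.9
ee_pos: [638.3, -25.4, 148.8]
orientation: [-1.522, 0.463, -0.464]
ft_force: [-0.7, 0.2, -0.8]
width: 27.7
```

```bash
python3 tq.py 8
```

```text
end-of-move t22.90 yaw -0.5919 Mz -0.020 j6 -0.1958 v 0.017 F [-0.7  0.2 -0.8] pos [638.3 -25.4 148.8]
yaw [-0.5923 -0.5923 -0.5921 -0.5919 -0.5917 -0.5916 -0.5915 -0.5915] Mz [ 0.035 -0.028  0.005 -0.018  0.009 -0.01   0.044  0.055] j6 [-0.073  -0.0152  0.0038  0.0084  0.0083  0.007   0.0055  0.0045]
mean Mz 0.0116 j6 -0.0063
```

Torque-free. I lift it out.

>>> jog_arm(steps=[{"dp":[0,0,0.06],"turn":[0,0,0],"claw":0},{"dp":[0,0,0.15],"turn":[0,0,0],"claw":0},{"dp":[0,0,0.3],"turn":[0,0,0],"claw":0},{"dp":[0,0,0.6],"turn":[0,0,0],"claw":0},{"dp":[0,0,0.9],"turn":[0,0,0],"claw":0},{"dp":[0,0,0.9],"turn":[0,0,0],"claw":0}])

```text
t: 23.8
ee_pos: [640.9, -25.5, 227.1]
orientation: [-1.52, 0.456, -0.47]
ft_force: [0.9, -0.1, -1.0]
width: 27.7
```

```bash
python3 st.py
python3 - <<'E'
from h import *
im,P=cap('wrist','w10')
out=[]
for n,(u,v) in dict(scene=(238,190),side=(287,185)).items():
    cap(n,n+'10')
    a=cv2.imread(f'pics/{n}10.png');out.append(cv2.resize(a[v-50:v+50,u-50:u+50],(400,400),interpolation=2))
cv2.imwrite('pics/crop10.png',np.hstack(out))
E
```

```text
t 23.8 pos [640.9 -25.5 227.1] q6 0.535 yaw -0.5915 x [ 0.8301 -0.5576  0.0082] y [ 0.0085 -0.002  -1.    ] F [ 0.87 -0.13 -1.01] M [ 0.0092 -0.0036 -0.0094] w 27.7
```

View pics/crop10.png

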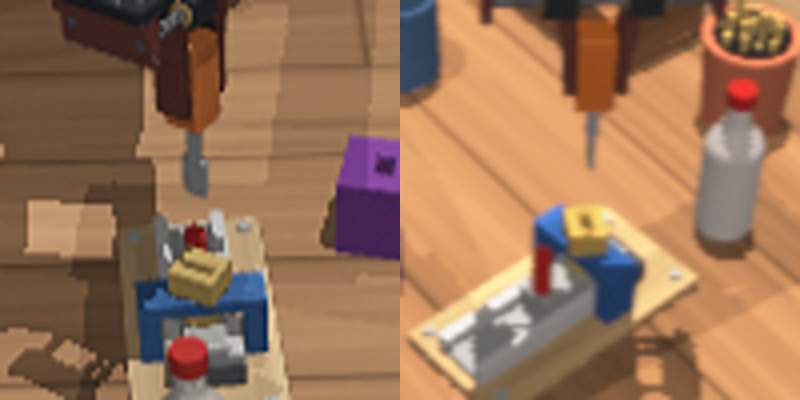

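View pics/w10.png

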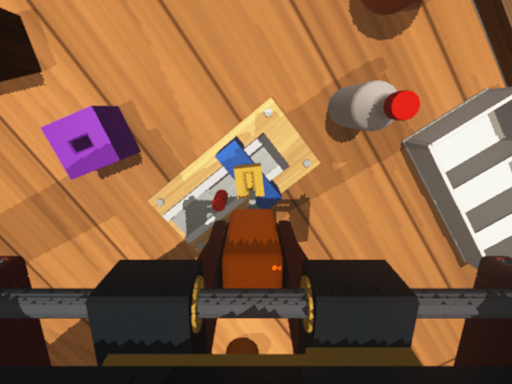

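The driver is clear of the slot; the screw is at (250,180), the block home and the glue bottle untouched. I return to the stand.

>>> jog_arm(steps=[{"dp":[-0.2,0.35,0],"turn":[0,0,0.035],"claw":0},{"dp":[-0.4,0.7,0],"turn":[0,0,0.07],"claw":0},{"dp":[-0.55,1,0],"turn":[0,0,0.105],"claw":0},{"dp":[-0.55,1,0],"turn":[0,0,0.14],"claw":0},{"dp":[-0.55,1,0],"turn":[0,0,0.15],"claw":0}])

```text
t: 24.37
ee_pos: [591.7, 56.1, 219.5]
orientation: [-1.571, 0.09, -0.086]
ft_force: [0.8, -0.7, -1.9]
width: 28.2
```

>>> jog_arm(steps=[{"dp":[-0.2,0.35,0],"turn":[0,0,0.035],"claw":0},{"dp":[-0.4,0.7,0],"turn":[0,0,0.07],"claw":0},{"dp":[-0.55,1,0],"turn":[0,0,0.105],"claw":0},{"dp":[-0.55,1,0],"turn":[0,0,0.14],"claw":0},{"dp":[-0.55,1,0],"turn":[0,0,0.15],"claw":0}])

```text
t: 24.78
ee_pos: [545.8, 137.3, 218.0]
orientation: [-1.554, -0.284, 0.292]
ft_force: [1.5, 0.3, -1.5]
width: 28.0
```

>>> jog_arm(steps=[{"dp":[-0.2,0.35,0],"turn":[0,0,0.035],"claw":0},{"dp":[-0.4,0.7,0],"turn":[0,0,0.07],"claw":0},{"dp":[-0.55,1,0],"turn":[0,0,0.105],"claw":0},{"dp":[-0.55,1,0],"turn":[0,0,0.14],"claw":0},{"dp":[-0.55,1,0],"turn":[0,0,0.15],"claw":0}])

```text
t: 25.2
ee_pos: [500.0, 218.2, 216.5]
orientation: [-1.471, -0.656, 0.668]
ft_force: [-0.3, -0.9, -1.9]
width: 28.1
```

```bash
python3 st.py
```

```text
t 25.2 pos [500.  218.2 216.5] q6 -0.453 yaw 0.8468 x [ 0.6623  0.7492 -0.0083] y [-0.0055 -0.0062 -1.    ] F [-0.26 -0.91 -1.89] M [ 0.0534 -0.0964  0.0098] w 28.1
```

>>> jog_arm(steps=[{"dp":[-0.17,0.28,0],"turn":[0,0,0.035],"claw":0},{"dp":[-0.341,0.561,0],"turn":[0,0,0.07],"claw":0},{"dp":[-0.341,0.561,-0.2],"turn":[0,0,0.1085],"claw":0},{"dp":[-0.341,0.561,-0.5],"turn":[0,0,0.1085],"claw":0},{"dp":[-0.341,0.561,-0.5],"turn":[0,0,0.1085],"claw":0},{"dp":[-0.341,0.561,-0.5],"turn":[0,0,0.1085],"claw":0},{"dp":[-0.341,0.561,-0.5],"turn":[0,0,0.1085],"claw":0}])

```text
t: 25.78
ee_pos: [472.7, 262.9, 176.5]
orientation: [-1.371, -0.916, 0.929]
ft_force: [0.8, 0.5, -1.0]
width: 27.8
```

```bash
python3 st.py
```

```text
t 25.78 pos [472.7 262.9 176.5] q6 -0.694 yaw 1.1868 x [ 0.3746  0.9271 -0.0089] y [-0.0039 -0.008  -1.    ] F [ 0.83  0.49 -0.97] M [ 0.1057 -0.1013  0.0039] w 27.8
```

>>> jog_arm(steps=[{"dp":[0,0.002,-0.1],"turn":[0.0025,-0.0012,0.0004],"claw":0},{"dp":[0,0.002,-0.2],"turn":[0.0025,-0.0012,0.0004],"claw":0},{"dp":[0,0.002,-0.3],"turn":[0.0025,-0.0012,0.0004],"claw":0},{"dp":[0,0.002,-0.4],"turn":[0.0025,-0.0012,0.0004],"claw":0},{"dp":[0,0.002,-0.5],"turn":[0.0025,-0.0012,0.0004],"claw":0},{"dp":[0,0.002,-0.6],"turn":[0.0025,-0.0012,0.0004],"claw":0},{"dp":[0,0.002,-0.7],"turn":[0.0025,-0.0012,0.0004],"claw":0},{"dp":[0,0.002,-0.7],"turn":[0.0025,-0.0012,0.0004],"claw":0}])

```text
t: 26.45
ee_pos: [471.7, 262.6, 118.6]
orientation: [-1.366, -0.92, 0.925]
ft_force: [-0.4, -0.4, -1.5]
width: 28.1
```

```bash
python3 st.py
```

```text
t 26.45 pos [471.7 262.6 118.6] q6 -0.702 yaw 1.188 x [ 0.3735  0.9276 -0.0025] y [-0.0027 -0.0016 -1.    ] F [-0.43 -0.43 -1.5 ] M [ 0.0347 -0.0492  0.0093] w 28.1
```

Inside the pocket and free. I lower to TCP z of about 81.

>>> jog_arm(steps=[{"dp":[0.01,0.005,-0.1],"turn":[0,0,0],"claw":0},{"dp":[0.012,0.006,-0.2],"turn":[0,0,0],"claw":0},{"dp":[0.012,0.006,-0.3],"turn":[0,0,0],"claw":0},{"dp":[0.012,0.006,-0.38],"turn":[0,0,0],"claw":0},{"dp":[0.012,0.006,-0.44],"turn":[0,0,0],"claw":0},{"dp":[0.012,0.006,-0.47],"turn":[0,0,0],"claw":0},{"dp":[0.012,0.006,-0.475],"turn":[0,0,0],"claw":0},{"dp":[0.012,0.006,-0.475],"turn":[0,0,0],"claw":0}])

```text
t: 27.12
ee_pos: [472.3, 262.8, 80.9]
orientation: [-1.366, -0.919, 0.926]
ft_force: [-2.6, -1.5, 4.0]
width: 28.0
```

```bash
python3 st.py
```

```text
t 27.12 pos [472.3 262.8  80.9] q6 -0.702 yaw 1.1881 x [ 0.3734  0.9277 -0.0032] y [-0.0036 -0.002  -1.    ] F [-2.59 -1.52  4.03] M [-0.169   0.4089  0.0178] w 28.0
```

Seated (Fz +4). I release and retreat upward.

>>> jog_arm(steps=[{"dp":[0,0,0],"turn":[0,0,0],"claw":0.3},{"dp":[0,0,0],"turn":[0,0,0],"claw":0.7},{"dp":[0,0,0],"turn":[0,0,0],"claw":1},{"dp":[0,0,0],"turn":[0,0,0],"claw":1},{"dp":[0,0,0],"turn":[0,0,0],"claw":1},{"dp":[0,0,0],"turn":[0,0,0],"claw":1},{"dp":[0,0,0.2],"turn":[0,0,0],"claw":1},{"dp":[0,0,0.5],"turn":[0,0,0],"claw":1},{"dp":[0,0,0.8],"turn":[0,0,0],"claw":1},{"dp":[0,0,1],"turn":[0,0,0],"claw":1},{"dp":[0,0,1],"turn":[0,0,0],"claw":1}])

```text
t: 28.03
ee_pos: [474.2, 263.9, 164.2]
orientation: [-1.367, -0.924, 0.921]
ft_force: [1.0, 0.0, -0.2]
width: 87.2
```

>>> jog_arm(steps=[{"dp":[0,-0.4,0.3],"turn":[0,0,0],"claw":1},{"dp":[0.1,-0.9,0.7],"turn":[0,0,0],"claw":1},{"dp":[0.1,-1,0.8],"turn":[0,0,0],"claw":1},{"dp":[0.1,-1,0.8],"turn":[0,0,0],"claw":1},{"dp":[0.1,-1,0.8],"turn":[0,0,0],"claw":1}])

```text
t: 28.45
ee_pos: [482.4, 183.5, 227.9]
orientation: [-1.367, -0.924, 0.919]
ft_force: [0.3, 0.8, -0.2]
width: 88.1
```

```bash
python3 st.py
python3 - <<'E'
from h import *
for n in['scene','side','wrist']:
  im,P=cap(n,n+'11')
  for nm,lo,hi in[('standtop',63,69),('handletop',125,137)]:
    M=(P[...,2]>lo)&(P[...,2]<hi)&(abs(P[...,0]-473)<45)&(abs(P[...,1]-263)<45)
    if M.sum()>5: print(n,nm,M.sum(),P[M][:,2].mean(),cv2.minAreaRect(P[M][:,:2].astype(np.float32)))
  K=(abs(P[...,2]-81)<3)&(P[...,0]<606)&(P[...,0]>570)&(np.abs(P[...,1]+30)<14)
  if K.sum(): k=P[K].mean(0);print(n,'knob',k,K.sum(),(k[0]-608.2)*.9962+(k[1]+28.8)*.0872)
a=np.hstack([cv2.imread('pics/side11.png')[60:360,130:430],cv2.imread('pics/scene11.png')[60:360,130:430]])
cv2.imwrite('pics/fin.png',cv2.resize(a,None,fx=1.3,fy=1.3))
E
```

```text
t 28.45 pos [482.4 183.5 227.9] q6 -0.846 yaw 1.1861 x [0.3753 0.9269 0.0021] y [ 0.0024  0.0013 -1.    ] F [ 0.33  0.78 -0.19] M [ 0.0916 -0.0659 -0.0067] w 88.1
scene standtop 182 66.53692563989048 ((474.124267578125, 263.56298828125), (63.79225540161133, 66.92294311523438), 68.9267349243164)
scene handletop 59 130.76646842813247 ((473.78448486328125, 263.3313903808594), (27.208911895751953, 32.90195083618164), 57.66194152832031)
scene knob [596.88722846 -28.48651297  81.15843275] 18 -11.242446934959721
side standtop 166 66.2177640952749 ((471.24652099609375, 264.59027099609375), (69.86055755615234, 62.98920822143555), 69.60792541503906)
side handletop 52 130.6199057987206 ((469.625732421875, 262.88885498046875), (29.933874130249023, 26.571062088012695), 74.6396255493164)
side knob [591.21276289 -28.87280504  81.594906  ] 14 -16.92903421017672
wrist standtop 1957 65.47659974337971 ((472.92431640625, 262.6883239746094), (63.98580551147461, 63.813114166259766), 68.25608825683594)
wrist handletop 902 129.85118227239755 ((471.4599914550781, 261.9719543457031), (27.86431121826172, 27.492219924926758), 68.41868591308594)
```

View pics/fin.png

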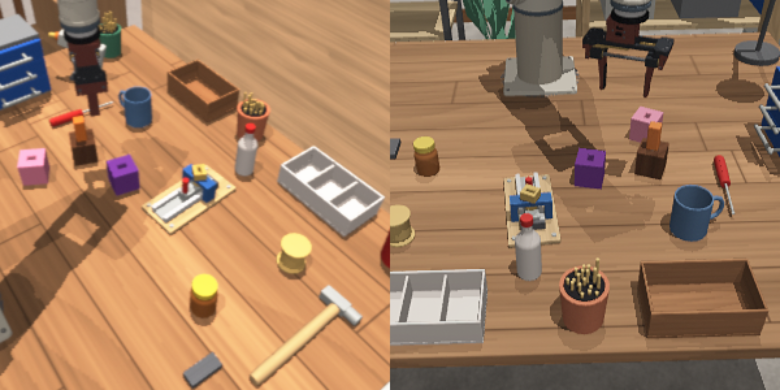

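View pics/wrist11.png

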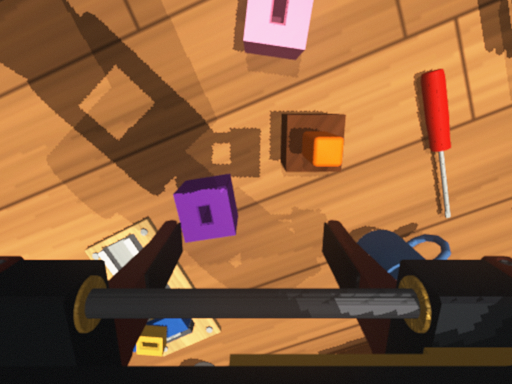

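The final views show the driver upright in the stand (wrist (328,150), handle top about 130 mm, as at the start). The block is home, the bystanders are untouched and the gripper is clear. I hand in.

```bash
python3 -c "
from workcell import ctrl
print(ctrl.close_job())"
```

```text
the job is handed in; nothing more can be done
None
```

The reed gauge is set and the job is handed in, at about 28.6 s of the 72 s allowed. There is no verdict, and the final foot force is inferred from turning torque, not measured directly.

- **Block:** I pushed it with closed fingers until it hit a hard stop at about 17 N. The wrist camera then put the knob at gauge x = -14.9 mm, against -15 mm for home. In the last pictures the scene camera gave -11.2 mm and the side camera -16.9 mm. They disagree, but each had only a few pixels on the knob and both are inside the limit.
- **Screw:** I turned it about 2.5 rad clockwise with the blade about 12 mm deep in the slot. The last joint's torque stayed flat while the foot was free. It rose 0.028 N m at touch and about 0.049 N m after a final 0.16 rad step. That puts the foot force at about 5 to 7 N, 10 N at most. The wrist moment was noisy but showed the same rise.
- **Driver:** It is back upright in its stand. The handle top is at about 130 mm as at the start, and it stands within about 2 mm of the stand's axis in every camera.
- **Surroundings:** The bystanders look unmoved in the last pictures (checked by eye, not measured), and the gripper was clear of everything.

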